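Demould a cast adapter housing into the curing tray

TASK

Lift the fresh resin casting straight up out of the open mould's cavity, keeping it level with its sprue upward, and set it down gently, without letting it drop, flat on the floor of the empty compartment of the grey curing tray. Leave the three castings already in the tray and everything else on the bench where they are.

Things in the scene. Friction and masses are not known exactly. Their poses are not given: they have to be found in the camera images.
- casting: fresh casting, about 32 g: ivory resin half shell, an open-topped box 72 x 46 mm, 22 mm high, walls and floor 3 mm, a round sprue standing upright in its middle. Origin: centre of the underside; x along the 72 mm side, z up along the sprue. It starts loose in the mould's cavity, underside 24 mm above the bench, its rim flush with the mould's top, so only the sprue's upper 34 mm stands proud.
- sprue_top (a point): centre of the top end of the fresh casting's sprue, on its axis, 56 mm above the casting's underside; the sprue is round, 11 mm across here, 13 mm at the shell's floor.
- mould: open lower mould half: aluminium block 120 x 90 mm, top face 46 mm above the bench, on a 150 x 112 x 10 mm steel base plate; does not move. In its top a cavity 75 x 49 mm, 22 mm deep, upright walls (1.5 mm clearance round the casting). Two 8 mm dowels stand 10 mm above the top at (50, 35) and (-50, -35) mm. Origin: on the bench below the cavity's centre; x along the 120 and 75 mm sides, z up.
- tray: grey plastic curing tray, 205 x 151 mm, 25 mm high, walls and floor 4 mm; does not move. One wall across each way, as high as the rim, makes four compartments about 96 x 69 mm inside. Origin: centre of the underside, on the bench; x along the 205 mm side and the compartments' long side, z up.
- free_place: the middle of the bare floor of the tray's one empty compartment (good to 3 mm), at floor height, 4 mm above the bench; axes as the tray's. It is only a spot of the floor, not a thing to be touched.
- upper_half: the mould's upper half, lying on its back near the mould: aluminium plate 120 x 90 x 30 mm with a 66 x 40 mm core standing to 49 mm, 0.9 kg. Bystander. Origin: centre of the underside.
- mix_cup: white mixing cup, 66 mm wide, 75 mm high. Bystander. Origin: centre of the underside.
- driver: screwdriver with a black handle, 170 mm long, about 30 mm high, lying on the bench near its origin, along its x. Bystander.
- release: grey spray can with a white cap, 52 mm wide, 150 mm high. Bystander. Origin: centre of the underside.
- adapter: white plastic electronics box, 100 x 56 x 23 mm. Bystander. Origin: centre of the underside.
- solder: reel of solder with black flanges standing on its flange, 60 mm wide, 40 mm high. Bystander. Origin: centre of the underside.
- fan: beige and brown case fan standing on edge, 120 x 120 x 25 mm. Bystander. Origin: centre of the underside.
- board: circuit board 110 x 140 mm on standoffs, 27 mm high. Bystander. Origin: centre of the underside.
- done_a: an earlier casting, alike in every way to the fresh one, standing sprue up in one of the tray's other three compartments. Same origin and axes. Bystander.
- done_b: an earlier casting, alike in every way to the fresh one, standing sprue up in one of the tray's other three compartments. Same origin and axes. Bystander.
- done_c: an earlier casting, alike in every way to the fresh one, standing sprue up in one of the tray's other three compartments. Same origin and axes. Bystander.
Things that resemble listed ones, but are neither listed nor needed, are in the scene too. Leave any purple look-alike of the casting alone.

How it is judged (in metres and radians):
On the way:
1. the casting is lifted clear of the mould's top face, level, sprue upward (z of casting in the frame of mould above 0.049 m and angle between casting's own z axis and vertical below 0.35 rad), for 0.05 s.
At the end, for the whole second after the job is handed in: The casting lies at rest, let go, flat on the floor of the compartment that was empty (underside within 4 mm of the floor, within 22 mm of its middle, tilted less than 0.1 rad), sprue upward; the three earlier castings are within 15 mm of where they were (horizontal distance between casting and free_place below 0.022 m and z of casting in the frame of free_place between -0.004 and 0.004 m and angle between casting's own z axis and vertical below 0.1 rad and linear speed of casting below 0.02 m/s and distance of each of done_a, done_b, done_c from where it was at the start of the episode below 0.015 m); the robot touches nothing.
It fails at once if the fresh casting is tipped by more than 0.5 rad (angle between casting's own z axis and vertical above 0.5 rad).
It fails at once if the fresh casting falls freely (faster than 0.6 m/s, about 2 cm of fall, with no finger on it) (linear speed of casting above 0.6 m/s and contact force between the fingers and casting below 0.05 N).
It fails at once if an earlier casting is moved by more than 15 mm (distance of any of done_a, done_b, done_c from where it was at the start of the episode above 0.015 m).
It fails at once if an earlier casting is tipped by more than 0.35 rad (angle between any of done_a, done_b, done_c's own z axis and vertical above 0.35 rad).
It fails at once if another thing on the bench is moved by more than 30 mm (distance of any of upper_half, mix_cup, driver, release, adapter, solder, fan, board from where it was at the start of the episode above 0.03 m).
It also fails if it takes over 45 s, if anything falls off the work surface, if the arm or the gripper's body presses on something with over 40 N, if the wrist force passes 120 N, or if a joint passes its speed limit or range.

ROBOT

A 6-joint arm with a two-finger parallel gripper is mounted at the origin on the work surface. World frame = base frame: x ahead of the robot, y to its left, z up, the work surface at z = 0. Lengths are in mm, angles in degrees, forces in N, time in s.
With the tool pointing down it reaches from about 300 to 750 mm from the base axis. Payload 8.5 kg.
Tool frame: the origin (TCP) lies on the centre line of the jaws, within the pads' length; the fingertips stand 14 mm ahead of it and the grasp point (between the pads) lies 5 mm behind it; z points along the fingers, y is the line along which they close (so a half turn about z gives the same grasp; the last joint's range is limited). The gripper opens to 85 mm and grips with 20 to 120 N. Pads are 22 mm wide; open, the fingers measure 114 mm over their backs; the gripper's body (76 mm by 85 mm) begins 54 mm behind the grasp point. The pads swing forward as they close: fully open they stand 13 mm farther back than shut.
Start: joints at [-76.965, 21.807, 74.336, -0, 83.858, -12.336], TCP at [235.651, -496.94, 245.322] pointing down, gripper open.
Joint ranges: [-178.18, 178.18], [-50.72, 133.34], [12.68, 142.11], [-81.47, 261.47], [9.98, 163.14], [-165.26, 165.26]. Speed limits (degrees/s): [136.94, 136.94, 180, 180, 180, 180].

INTERFACE

Orientations are given as a 3x3 rotation matrix whose columns are the frame's x, y, z axes.
In Python, from workcell import * gives the robot as it stands. The module is installed in compiled form; this text tells all that it offers.
- The arm moves only by the tool carry_out, never from a script. Its argument "steps" is a list of rows, each a list of 3 entries, a list of its own where there are three numbers: the gripper command: -1 is shut, 1 is fully open, values between are in proportion, then the shift along the tool's x, y, z in m, then the turn, a rotation vector about the tool's x, y, z in degrees. In form: [[gripper, [dx, dy, dz], [wx, wy, wz]], ...]. A call has 1 to 12 rows; each row is the pose to reach, as a shift and turn from the pose commanded when the call began, along the tool's axes at that moment; what a row does not reach only later rows make up. A row lasts 1/12 s, in which the tool goes at most 41.7 mm and 7.16 degrees, less where a joint would pass 70% of its speed; a pose out of reach is approached as far as the arm can. A call with a gripper value outside its range is refused whole. The fingers move at their own pace and stop on an object; "grip_force" is the grip in N (left out, the last holds). Time passes only in rows, so rows that repeat a pose let the fingers close. It gives the time, the measured TCP pose, the force, the opening and the grip force at its end, in the units of the state.
- get_obs(): the state, without advancing time (a new reading comes with each control period).
- get_image(name): name is "side" or "top"; returns the picture (400x640x3 uint8, red, green, blue); there is no depth.
- camera_params(name): a dict with "camera_matrix" (3x3 intrinsics, pixels), "cam_to_world" (4x4, takes a point from camera to world coordinates). Camera axes: x right, y up, looking along -z (the intrinsics and any distortion apply to the point x, -y, -z); pixel columns grow to the right and rows downward; lengths in mm; the calibration is good to about 2 mm. A picture is of the moment at which its call begins. camera_params takes no time and is no camera call.
- sign_off(): hands the job in; it is judged then, once.
Trained networks look in the newest picture that a camera, given by its name, has taken for a name from the list of things; names that differ only in an ending like _2 or _b are one class to them, and where a whole thing is asked for, a point or a joint stands for the part that bears it (a point fixed in the world has none). Each returns a list of dicts, best first, with "confidence" (0 to 1); they miss things now and then, are a little off and sometimes report something else, mostly with a low value. They report only what shows in the picture. A call takes as long as a camera call. They do not tell look-alikes from the thing itself.
- find_in(query, camera): "xyz" ([x, y, z] in mm, in the coordinates of the camera as it stood for that picture, good to about 4 mm: the middle of the surface that is visible of it).
- outline_of(query, camera): "region" (400x640 bool, what is visible of it).
- tip_of(query, camera): "xyz" ([x, y, z] in mm, in the coordinates of the camera as it stood for that picture, good to about 4 mm: a listed point, or the origin of a listed thing).
The state is a dict: "time": time; "joints": joint angles; "joint_vel": joint speeds; "tau": joint torques, N m; "position": TCP position; "tool_rot": TCP orientation; "wrist_force": force on the tool from outside, world axes, zero at the start; "ft_torque": the same for the moment, N m; "opening": finger opening in mm; "finger_force": force on a finger pad.
Only numpy, scipy, OpenCV 4.12 (cv2) and the standard library are available. Lean on these libraries where they do the work, as an engineer would, in place of code of your own. Each camera call takes 0.05 s, during which the arm holds its last target. There are 200 camera calls.

## Working session

There is one attempt and no reset: what is moved stays moved. The work goes in short steps, Python scripts to look and compute and a tool call to move; the robot and the scene stay as the last step left them, time stands still between calls to the robot, and variables do not carry over. Pictures are saved under pics/ and viewed, at most 10 in all, crops included, and the job is handed in when it is done.

Besides the shell and the picture viewer there is one more tool, called after "Call:" by a JSON object that holds its "fn" and its "kwargs", one argument or row to a line. carry_out: Moves the arm, as the interface text tells. Its arguments: {"type":"object","properties":{"steps":{"type":"array"},"grip_force":{"type":"number"}},"required":["steps"]}

```bash
mkdir -p pics; cat > h.py <<'E'
from workcell import *
import numpy as np, cv2
def W(cam,p):
    T=np.array(camera_params(cam)["cam_to_world"]); return (T@np.r_[p,1])[:3]
def save(cam,n):
    im=get_image(cam); cv2.imwrite(f"pics/{n}.png",im[:,:,::-1]); return im
def pix(cam,P):
    c=camera_params(cam); q=np.linalg.inv(np.array(c["cam_to_world"]))@np.r_[P,1]
    u=np.array(c["camera_matrix"])@np.array([q[0],-q[1],-q[2]]); return u[:2]/u[2]
def plane(cam,uv,z):
    c=camera_params(cam);T=np.array(c["cam_to_world"]);d=np.linalg.inv(np.array(c["camera_matrix"]))@np.array([uv[0],uv[1],1.])
    d=T[:3,:3]@(d*[1,-1,-1]);o=T[:3,3]; return o+d*(z-o[2])/d[2]
E
python3 - <<'E'
from h import *
np.set_printoptions(precision=1,suppress=True)
for c in("top","side"):
    save(c,c+"1"); print(c,np.array(camera_params(c)["cam_to_world"]))
    for q in("sprue_top","mould","tray","free_place","casting"):
        for d in tip_of(q,c): 
            w=W(c,d["xyz"]);print(c,q,round(d["confidence"],2),w,pix(c,w))
o=get_obs();print(o["position"],o["tool_rot"],o["time"])
E
```

```text
top [[  -0.     1.    -0.2  334.9]
 [  -1.    -0.     0.    16.3]
 [   0.     0.2    1.  1230.9]
 [   0.     0.     0.     1. ]]
top sprue_top 0.81 [537.3 321.1  55.4] [208.3 213.4]
top sprue_top 0.62 [498.9 172.9  81.4] [260.9 224.7]
top mould 0.71 [497.7 166.7  -1. ] [267. 229.]
top mould 0.17 [ 476.  -250.3    5. ] [412.7 232.9]
top tray 0.96 [ 529.3 -215.9   -0.8] [399.3 215.1]
top free_place 0.61 [ 572.2 -171.5    5.2] [383.6 200.5]
top casting 0.97 [703.4 292.   -3. ] [224.7 161.1]
top casting 0.76 [534.7 324.8  -2.1] [212.1 217.6]
top casting 0.71 [506.8 175.3  23.1] [262.9 224.8]
top casting 0.23 [623.1 467.1   1.7] [163.4 188.5]
side [[   1.     0.2   -0.2  317.9]
 [  -0.2    0.7   -0.6 -887.9]
 [   0.     0.6    0.8 1147.6]
 [   0.     0.     0.     1. ]]
side sprue_top 0.65 [709.1 289.8  58.3] [336.1 138.4]
side sprue_top 0.61 [505.2 169.   79.7] [290.2 165.2]
side sprue_top 0.54 [531.6 324.8  51.3] [288.7 141.2]
side mould 0.58 [500.2 172.6   0.5] [289.5 180.1]
side mould 0.35 [657.4 140.5  -0.5] [333.1 179. ]
side tray 0.63 [ 528.5 -209.5    0.5] [323.9 265.4]
side free_place 0.51 [ 576.7 -172.4    6.8] [335.6 251.5]
side casting 0.6 [707.3 290.5   4.9] [335.  148.7]
side casting 0.55 [499.3 172.1  24.1] [289.  175.8]
side casting 0.46 [540.7 323.   -1.8] [291.6 151.4]
[ 235.6 -496.9  245.3] [[ 0.9  0.4 -0. ]
 [ 0.4 -0.9  0. ]
 [-0.  -0.  -1. ]] 0.6
```

View pics/top1.png

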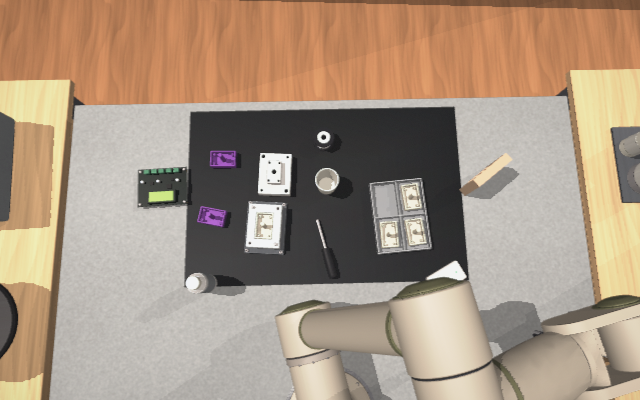

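View pics/side1.png

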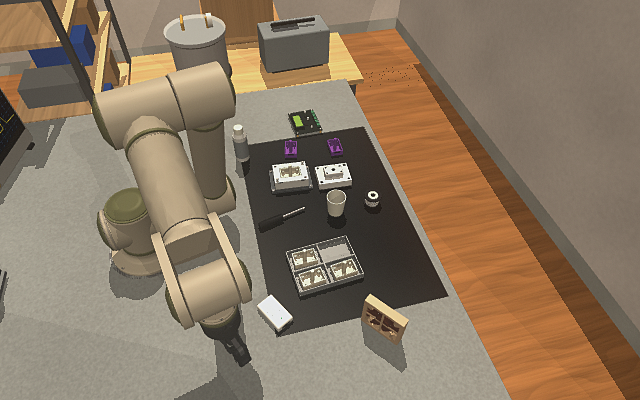

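The top view shows the mould with the ivory casting at about (265,226). The empty compartment is at (384,199), upper left in the tray, and the purple decoys are at (223,159) and (211,215). The side view agrees. Next I measure the yaws.

```bash
python3 - <<'E'
from h import *
np.set_printoptions(precision=1,suppress=True)
for q,z in(("mould",30),("tray",25),("casting",46)):
  for c in("top","side"):
    for d in outline_of(q,c)[:3]:
        m=d["region"].astype(np.uint8); p=cv2.findNonZero(m).reshape(-1,2)
        P=np.array([plane(c,u,z)[:2] for u in p.astype(float)]).astype(np.float32)
        r=cv2.minAreaRect(P); b=cv2.boxPoints(r); e=[b[1]-b[0],b[2]-b[1]]; e=max(e,key=np.linalg.norm)
        print(c,q,round(d["confidence"],2),np.array(r[0]),np.array(r[1]),"long yaw",np.degrees(np.arctan2(e[1],e[0]))%180)
o=get_obs();R=o["tool_rot"];print(np.degrees(np.arctan2(R[1][1],R[0][1])), R)
a=cv2.imread("pics/top1.png");s=cv2.imread("pics/side1.png")
A=cv2.resize(a[190:265,230:310],(400,375),interpolation=2);B=cv2.resize(a[170:260,360:440],(400,450),interpolation=2)
v=np.zeros((600,800,3),np.uint8);v[:375,:400]=A;v[:450,400:]=B;cv2.imwrite("pics/crop1.png",v)
E
```

```text
top mould 0.88 [500.5 167.6] [110.4 144.9] long yaw 176.25618
side mould 0.57 [500.1 162.6] [143.7 146.5] long yaw 175.58578
side mould 0.27 [ 476.8 -259.1] [77.8 58.5] long yaw 8.759391
top tray 0.56 [ 526.2 -210.3] [206.9 154.7] long yaw 4.2946024
side tray 0.91 [ 526.4 -217.6] [214.9 164.9] long yaw 5.4858303
side tray 0.7 [350.  392.8] [213.6  56.8] long yaw 87.01956
top casting 0.76 [502.1 170.4] [46.9 74.3] long yaw 175.57114
top casting 0.68 [530.2 314.5] [76.6 50.1] long yaw 77.281555
top casting 0.63 [696.5 286.5] [74.2 50.2] long yaw 88.74526
side casting 0.77 [694.5 259. ] [100.8  60.3] long yaw 84.46236
side casting 0.6 [505.  176.1] [56.9 69.9] long yaw 174.11566
side casting 0.51 [530.6 289.8] [94.4 42. ] long yaw 77.407646
-64.62924180065971 [[ 0.9  0.4 -0. ]
 [ 0.4 -0.9 -0. ]
 [-0.   0.  -1. ]]
```

View pics/crop1.png

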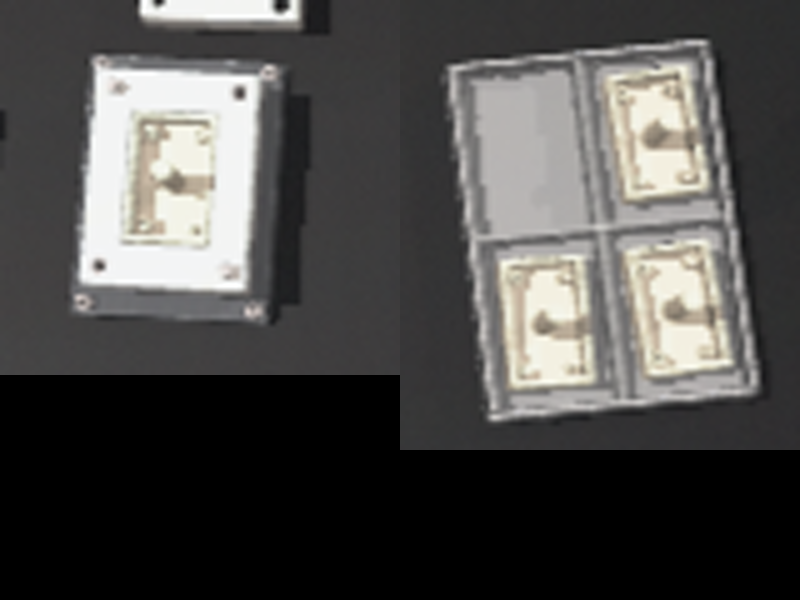

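The yaws are about -4.5° for the mould and +5° for the tray. The free place is at about (574,-172) and the sprue at about (502,171). I'll close along x, so the tool turns +60° in the world.

Call:
{"fn": "carry_out", "kwargs": {
  "steps": [
    [0, [0.527, -0.489, 0.03], [0, 0, -60]],
    [0, [0.527, -0.489, 0.03], [0, 0, -60]],
    [0, [0.527, -0.489, 0.03], [0, 0, -60]],
    [0, [0.527, -0.489, 0.03], [0, 0, -60]],
    [0, [0.527, -0.489, 0.03], [0, 0, -60]],
    [0, [0.527, -0.489, 0.03], [0, 0, -60]],
    [0, [0.527, -0.489, 0.03], [0, 0, -60]],
    [0, [0.527, -0.489, 0.03], [0, 0, -60]],
    [0, [0.527, -0.489, 0.03], [0, 0, -60]],
    [0, [0.527, -0.489, 0.03], [0, 0, -60]],
    [0, [0.527, -0.489, 0.03], [0, 0, -60]],
    [0, [0.527, -0.489, 0.03], [0, 0, -60]]
  ],
  "grip_force": 40
}}

```text
time: 1.9
position: [421.3, -31.0, 224.7]
tool_rot: [[0.081, 0.997, 0.001], [0.997, -0.081, -0.0], [-0.0, 0.001, -1.0]]
wrist_force: [1.2, -1.1, 0.4]
opening: 42.5
finger_force: 0.0
```

```bash
cat >> h.py <<'E'
def go(x,y,z,yaw):
    o=get_obs();R=np.array(o["tool_rot"]);p=np.array(o["position"]);a=np.degrees(np.arctan2(R[1,1],R[0,1]))
    print("t",o["time"],"pos",p.round(1),"yaw",a.round(2),"shift",(R.T@(np.array([x,y,z])-p)).round(1),"turn",(a-yaw).round(2),"zaxis",R[:,2].round(3),"open",o["opening"],"F",o["finger_force"],np.round(o["wrist_force"],1))
E
python3 -c "
from h import *
go(502,171,140,-4.5)"
```

```text
t 1.9 pos [421.3 -31.  224.7] yaw -4.64 shift [207.8  64.1  84.7] turn -0.14 zaxis [ 0.001 -0.    -1.   ] open 42.481703664813416 F 0.0 [ 1.2 -1.1  0.4]
```

Call:
{"fn": "carry_out", "kwargs": {
  "steps": [
    [0, [0.205, 0.063, 0.03], [0, 0, 0]],
    [0, [0.205, 0.063, 0.03], [0, 0, 0]],
    [0, [0.205, 0.063, 0.03], [0, 0, 0]],
    [0, [0.205, 0.063, 0.03], [0, 0, 0]],
    [0, [0.205, 0.063, 0.06], [0, 0, 0]],
    [0, [0.205, 0.063, 0.08], [0, 0, 0]],
    [0, [0.205, 0.063, 0.08], [0, 0, 0]],
    [0, [0.205, 0.063, 0.08], [0, 0, 0]],
    [0, [0.205, 0.063, 0.08], [0, 0, 0]],
    [0, [0.205, 0.063, 0.08], [0, 0, 0]]
  ]
}}

```text
time: 2.73
position: [500.9, 165.3, 146.2]
tool_rot: [[0.082, 0.997, 0.003], [0.997, -0.082, 0.0], [0.0, 0.003, -1.0]]
wrist_force: [-0.2, -0.4, 0.3]
opening: 42.6
finger_force: 0.0
```

```bash
python3 - <<'E'
from h import *
np.set_printoptions(precision=1,suppress=True)
go(502,171,66,-4.5)
a=save("top","t2");b=save("side","s2")
for c in("top","side"):
  for q in("sprue_top","casting"):
    for d in tip_of(q,c): 
        w=W(c,d["xyz"]);print(c,q,round(d["confidence"],2),w,pix(c,w))
v=np.zeros((500,800,3),np.uint8);v[:,:400]=cv2.resize(a[180:280,225:305],(400,500),interpolation=2)
v[:,400:]=cv2.resize(b[100:200,250:330],(400,500),interpolation=2);cv2.imwrite("pics/c2.png",v[:,:,::-1])
for z in(80,):print(pix("top",[502,171,80]),pix("side",[502,171,80]))
E
```

```text
t 2.7333 pos [500.9 165.3 146.2] yaw -4.71 shift [ 5.7  0.5 80.2] turn -0.21 zaxis [ 0.  0. -1.] open 42.61266742424889 F 0.0 [-0.2 -0.4  0.3]
top sprue_top 0.98 [706.6 294.6  50.9] [219.6 154.6]
top sprue_top 0.66 [537.9 321.2  54.1] [208.4 213.3]
top casting 0.89 [704.4 292.5  -0.6] [224.3 160.5]
top casting 0.52 [538.8 322.3  -1.3] [212.9 216.1]
top casting 0.4 [755.2  -3.9   1.6] [324.2 141.8]
side sprue_top 0.79 [705.1 289.6  57.9] [335.1 138.7]
side sprue_top 0.64 [533.2 321.6  54.6] [289.3 141. ]
side sprue_top 0.63 [505.2 169.6  78.6] [290.2 165.3]
side sprue_top 0.33 [442.5   1.6   1.4] [283.3 218.6]
side casting 0.73 [498.7 172.4  27.3] [288.8 175.1]
side casting 0.68 [539.2 323.6  -2.8] [291.2 151.5]
side casting 0.66 [705.7 292.5   4.9] [334.4 148.5]
side casting 0.45 [ 480.  -253.3    0.4] [312.2 280.8]
[261.7 223.6] [289.2 164.9]
```

View pics/c2.png

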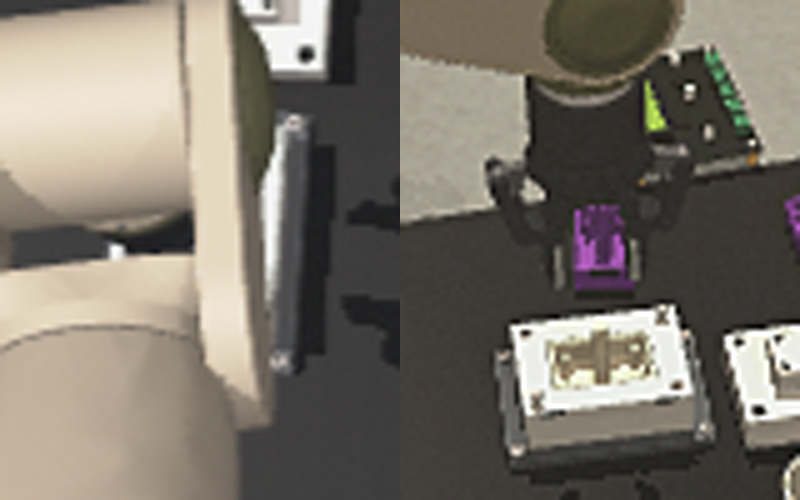

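The side view shows the fingers centred over the sprue, whose top is near (290,166), matching the projection. I'll descend in two stages.

Call:
{"fn": "carry_out", "kwargs": {
  "steps": [
    [0, [0.005, 0.0015, 0.02], [0, 0, 0]],
    [0, [0.005, 0.0015, 0.04], [0, 0, 0]],
    [0, [0.005, 0.0015, 0.045], [0, 0, 0]],
    [0, [0.005, 0.0015, 0.045], [0, 0, 0]],
    [0, [0.005, 0.0015, 0.045], [0, 0, 0]],
    [0, [0.005, 0.0015, 0.045], [0, 0, 0]]
  ]
}}

```text
time: 3.53
position: [502.7, 171.1, 100.6]
tool_rot: [[0.081, 0.997, 0.002], [0.997, -0.081, 0.0], [0.0, 0.002, -1.0]]
wrist_force: [0.2, -0.2, -0.2]
opening: 42.7
finger_force: 0.0
```

```bash
python3 - <<'E'
from h import *
np.set_printoptions(precision=1,suppress=True)
go(503,171.5,66,-4.5)
b=save("side","s3");cv2.imwrite("pics/c3.png",cv2.resize(b[100:200,240:350],(770,600),interpolation=2)[:,:,::-1])
E
```

```text
t 3.5333 pos [502.7 171.1 100.6] yaw -4.63 shift [ 0.4  0.2 34.6] turn -0.13 zaxis [ 0.  0. -1.] open 42.72139503608799 F 0.0 [ 0.2 -0.2 -0.2]
```

View pics/c3.png

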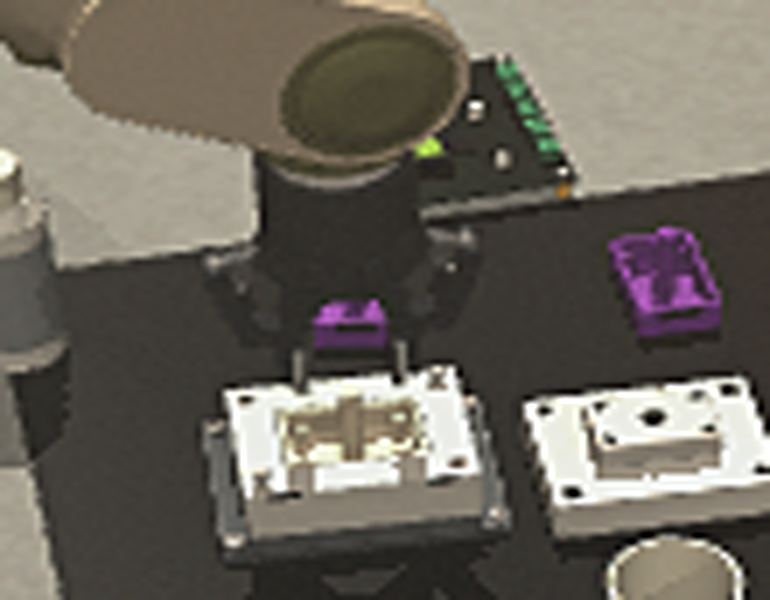

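The fingers straddle the sprue (centre 350 against 353 in the crop). I'll descend and grip.

Call:
{"fn": "carry_out", "kwargs": {
  "steps": [
    [0, [0, 0, 0.015], [0, 0, 0]],
    [0, [0, 0, 0.028], [0, 0, 0]],
    [0, [0, 0, 0.034], [0, 0, 0]],
    [0, [0, 0, 0.034], [0, 0, 0]],
    [0, [0, 0, 0.034], [0, 0, 0]],
    [-1, [0, 0, 0.034], [0, 0, 0]],
    [-1, [0, 0, 0.034], [0, 0, 0]],
    [-1, [0, 0, 0.034], [0, 0, 0]],
    [-1, [0, 0, 0.034], [0, 0, 0]],
    [-1, [0, 0, 0.034], [0, 0, 0]],
    [-1, [0, 0, 0.034], [0, 0, 0]],
    [-1, [0, 0, 0.034], [0, 0, 0]]
  ],
  "grip_force": 40
}}

```text
time: 4.58
position: [502.5, 171.2, 66.2]
tool_rot: [[0.081, 0.997, 0.001], [0.997, -0.081, 0.0], [0.0, 0.001, -1.0]]
wrist_force: [-0.5, -0.1, 6.6]
opening: 10.4
finger_force: 39.0
```

Call:
{"fn": "carry_out", "kwargs": {
  "steps": [
    [-1, [0, 0, -0.005], [0, 0, 0]],
    [-1, [0, 0, -0.012], [0, 0, 0]],
    [-1, [0, 0, -0.022], [0, 0, 0]],
    [-1, [0, 0, -0.035], [0, 0, 0]],
    [-1, [0, 0, -0.05], [0, 0, 0]],
    [-1, [0, 0, -0.07], [0, 0, 0]],
    [-1, [0, 0, -0.09], [0, 0, 0]],
    [-1, [0, 0, -0.1], [0, 0, 0]],
    [-1, [0, 0, -0.1], [0, 0, 0]],
    [-1, [0, 0, -0.1], [0, 0, 0]]
  ]
}}

```text
time: 5.42
position: [502.2, 171.1, 166.1]
tool_rot: [[0.081, 0.997, 0.001], [0.997, -0.081, 0.0], [0.0, 0.001, -1.0]]
wrist_force: [-0.5, -0.2, 0.3]
opening: 10.4
finger_force: 39.0
```

```bash
python3 - <<'E'
from h import *
np.set_printoptions(precision=1,suppress=True)
go(574.5,-172,166,5)
b=save("side","s4");cv2.imwrite("pics/c4.png",cv2.resize(b[90:190,240:350],(770,600),interpolation=2)[:,:,::-1])
for q in("casting","sprue_top"):
  for d in tip_of(q,"side"):print(q,round(d["confidence"],2),W("side",d["xyz"]))
E
```

```text
t 5.4167 pos [502.2 171.1 166.1] yaw -4.63 shift [-336.1   99.8    0.1] turn -9.63 zaxis [ 0.  0. -1.] open 10.416562237108137 F 38.954874873161316 [-0.5 -0.2  0.3]
casting 0.67 [705.1 294.1   4.7]
casting 0.54 [498.2 170.6 123.6]
sprue_top 0.79 [709.7 292.8  61.3]
sprue_top 0.56 [503.1 172.4 183.4]
```

View pics/c4.png

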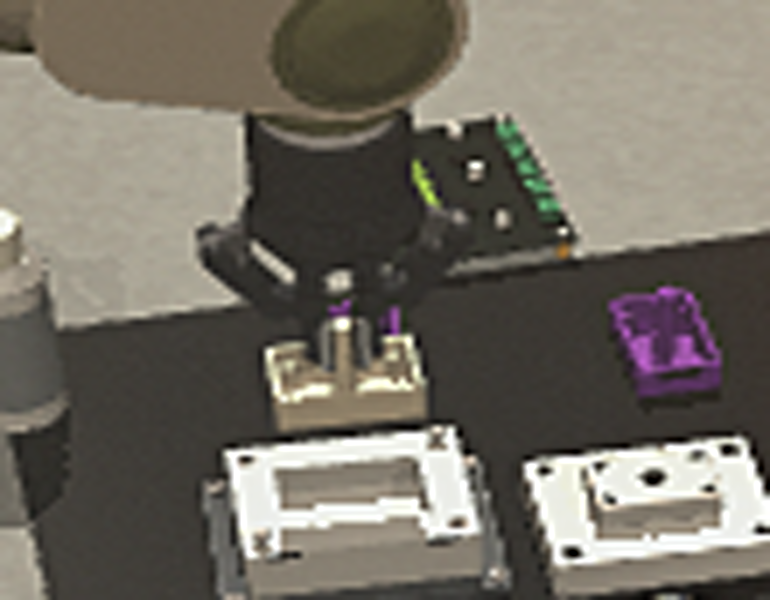

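The casting is up, level and upright. Next I move it above the empty compartment.

Call:
{"fn": "carry_out", "kwargs": {
  "steps": [
    [-1, [-0.015, 0.004, 0], [0, 0, -1]],
    [-1, [-0.045, 0.013, 0], [0, 0, -2]],
    [-1, [-0.08, 0.024, 0], [0, 0, -3]],
    [-1, [-0.118, 0.035, 0], [0, 0, -4]],
    [-1, [-0.157, 0.047, 0], [0, 0, -5]],
    [-1, [-0.196, 0.058, 0], [0, 0, -6]],
    [-1, [-0.235, 0.07, 0], [0, 0, -7]],
    [-1, [-0.272, 0.081, 0], [0, 0, -8]],
    [-1, [-0.305, 0.091, 0], [0, 0, -9]],
    [-1, [-0.326, 0.097, 0], [0, 0, -9.6]],
    [-1, [-0.336, 0.1, 0], [0, 0, -9.6]],
    [-1, [-0.336, 0.1, 0], [0, 0, -9.6]]
  ]
}}

```text
time: 6.57
position: [574.7, -173.5, 164.4]
tool_rot: [[-0.084, 0.996, -0.001], [0.996, 0.084, 0.001], [0.001, -0.001, -1.0]]
wrist_force: [-0.9, 0.1, -0.4]
opening: 10.3
finger_force: 39.0
```

Call:
{"fn": "carry_out", "kwargs": {
  "steps": [
    [-1, [0, 0, 0.01], [0, 0, 0]],
    [-1, [0, 0, 0.03], [0, 0, 0]],
    [-1, [0, 0, 0.05], [0, 0, 0]],
    [-1, [0, 0, 0.06], [0, 0, 0]],
    [-1, [0, 0, 0.06], [0, 0, 0]],
    [-1, [0, 0, 0.06], [0, 0, 0]]
  ]
}}

```text
time: 7.07
position: [574.7, -170.8, 105.4]
tool_rot: [[-0.088, 0.996, -0.001], [0.996, 0.088, 0.001], [0.001, -0.001, -1.0]]
wrist_force: [0.9, 1.0, -0.4]
opening: 10.7
finger_force: 39.0
```

```bash
python3 - <<'E'
from h import *
np.set_printoptions(precision=1,suppress=True)
go(574.5,-172,46.2,5)
b=save("side","s5");a=save("top","t5")
v=np.zeros((600,800,3),np.uint8);v[:,:500]=cv2.resize(b[200:320,270:370],(500,600),interpolation=2)
v[:400,500:]=cv2.resize(a[160:260,360:435],(300,400),interpolation=2);cv2.imwrite("pics/c5.png",v[:,:,::-1])
for c in("side","top"):
 for q in("casting","sprue_top","free_place","tray"):
  for d in tip_of(q,c):print(c,q,round(d["confidence"],2),W(c,d["xyz"]))
E
```

```text
t 7.0667 pos [ 574.7 -170.8  105.4] yaw 5.03 shift [-1.2 -0.3 59.2] turn 0.03 zaxis [-0.  0. -1.] open 10.717908560129498 F 38.960811495780945 [ 0.9  1.  -0.4]
side casting 0.82 [ 570.  -170.2   64.8]
side casting 0.6 [704.  291.6   4. ]
side sprue_top 0.61 [ 577.6 -171.1  122.4]
side sprue_top 0.45 [705.  290.6  58.9]
side free_place 0.6 [ 577.7 -174.7    5.3]
side tray 0.82 [ 530.  -205.1   -1.4]
top casting 0.71 [705.5 291.2  -0.2]
top casting 0.68 [535.4 320.5  -1.7]
top sprue_top 0.67 [702.6 293.8  51.3]
top sprue_top 0.58 [539.8 324.6  58. ]
```

View pics/c5.png

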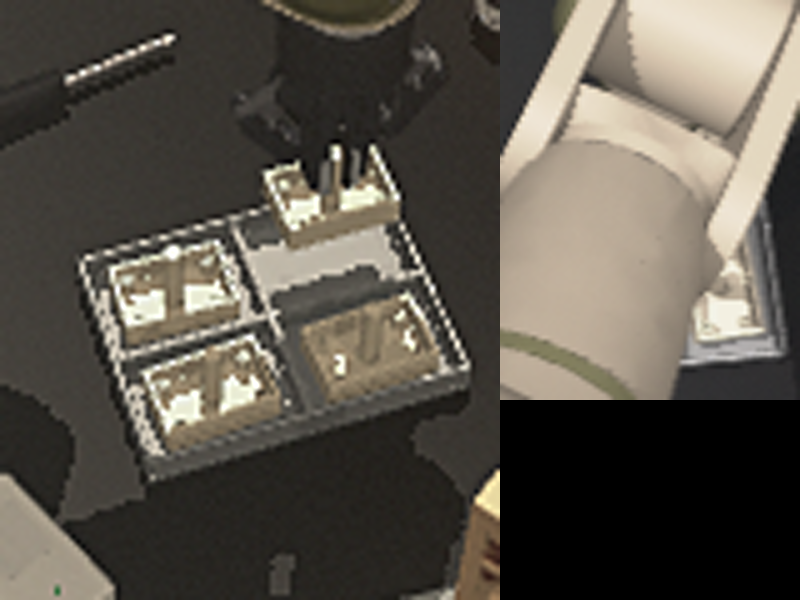

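The casting hangs over the empty compartment with its yaw aligned. I'll lower it to just above the floor.

Call:
{"fn": "carry_out", "kwargs": {
  "steps": [
    [-1, [-0.0015, 0, 0.012], [0, 0, 0]],
    [-1, [-0.0015, 0, 0.028], [0, 0, 0]],
    [-1, [-0.0015, 0, 0.042], [0, 0, 0]],
    [-1, [-0.0015, 0, 0.051], [0, 0, 0]],
    [-1, [-0.0015, 0, 0.055], [0, 0, 0]],
    [-1, [-0.0015, 0, 0.057], [0, 0, 0]],
    [-1, [-0.0015, 0, 0.057], [0, 0, 0]],
    [-1, [-0.0015, 0, 0.057], [0, 0, 0]]
  ]
}}

```text
time: 8.23
position: [575.2, -173.5, 49.1]
tool_rot: [[-0.087, 0.996, 0.001], [0.996, 0.087, -0.0], [-0.001, 0.001, -1.0]]
wrist_force: [-0.3, 0.7, 0.1]
opening: 10.7
finger_force: 39.0
```

Call:
{"fn": "carry_out", "kwargs": {
  "steps": [
    [-1, [0, 0, 0.001], [0, 0, 0]],
    [-1, [0, 0, 0.0015], [0, 0, 0]],
    [-1, [0, 0, 0.002], [0, 0, 0]],
    [-1, [0, 0, 0.002], [0, 0, 0]],
    [-1, [0, 0, 0.002], [0, 0, 0]]
  ]
}}

```text
time: 8.65
position: [574.9, -173.4, 46.6]
tool_rot: [[-0.087, 0.996, 0.0], [0.996, 0.087, -0.0], [-0.0, 0.0, -1.0]]
wrist_force: [0.2, 0.7, -0.2]
opening: 10.6
finger_force: 39.0
```

Call:
{"fn": "carry_out", "kwargs": {
  "steps": [
    [-1, [0, 0, 0.0005], [0, 0, 0]],
    [-1, [0, 0, 0.001], [0, 0, 0]],
    [-1, [0, 0, 0.001], [0, 0, 0]],
    [-1, [0, 0, 0.001], [0, 0, 0]]
  ]
}}

```text
time: 8.98
position: [574.9, -173.4, 46.2]
tool_rot: [[-0.087, 0.996, 0.0], [0.996, 0.087, -0.0], [-0.0, 0.0, -1.0]]
wrist_force: [-1.9, 1.0, 6.6]
opening: 10.4
finger_force: 39.6
```

Contact: 6.6 N at exactly the expected height. I'll release, then retreat straight up.

Call:
{"fn": "carry_out", "kwargs": {
  "steps": [
    [-0.8, [0, 0, 0], [0, 0, 0]],
    [-0.6, [0, 0, 0], [0, 0, 0]],
    [-0.4, [0, 0, 0], [0, 0, 0]],
    [-0.2, [0, 0, 0], [0, 0, 0]],
    [-0.2, [0, 0, 0], [0, 0, 0]],
    [-0.2, [0, 0, 0], [0, 0, 0]],
    [-0.2, [0, 0, -0.01], [0, 0, 0]],
    [-0.2, [0, 0, -0.03], [0, 0, 0]],
    [-0.2, [0, 0, -0.06], [0, 0, 0]],
    [-0.2, [0, 0, -0.09], [0, 0, 0]],
    [-0.2, [0, 0, -0.12], [0, 0, 0]],
    [-0.2, [0, 0, -0.12], [0, 0, 0]]
  ]
}}

```text
time: 9.98
position: [576.8, -174.3, 172.4]
tool_rot: [[-0.087, 0.996, 0.01], [0.996, 0.087, -0.005], [-0.006, 0.009, -1.0]]
wrist_force: [0.6, -0.6, -0.2]
opening: 34.6
finger_force: 0.0
```

```bash
python3 - <<'E'
from h import *
np.set_printoptions(precision=1,suppress=True)
go(574.5,-172,46.2,5)
b=save("side","s6")
cv2.imwrite("pics/c6.png",cv2.resize(b[200:320,270:370],(500,600),interpolation=2)[:,:,::-1])
for q in("casting","sprue_top"):
  for d in tip_of(q,"side"):print(q,round(d["confidence"],2),W("side",d["xyz"]))
E
```

```text
t 9.9833 pos [ 576.8 -174.3  172.4] yaw 4.98 shift [  3.2  -3.3 126.2] turn -0.02 zaxis [ 0. -0. -1.] open 34.572984690668115 F 0.0 [ 0.6 -0.6 -0.2]
casting 0.74 [ 571.  -171.8    5.2]
casting 0.28 [ 480.3 -249.8    2.2]
casting 0.23 [756.8   1.6  -3.5]
sprue_top 0.56 [ 579.  -174.8   60.8]
```

View pics/c6.png

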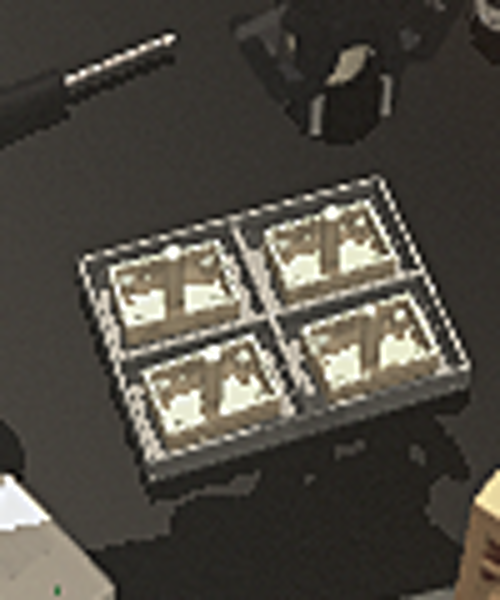

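The casting sits flat in the fourth compartment, the other three haven't moved, and the gripper is clear.

```bash
python3 -c "
from workcell import *
print(sign_off())"
```

```text
the job is handed in; nothing more can be done
None
```

The fresh casting was lifted level out of the mould and set down flat, sprue upward, in the tray's empty compartment; the last picture shows the other three castings undisturbed, and the job is handed in (no verdict was returned).

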